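# Hang the stirrer paddle plumb on its drip stand

### The arm

A 7-joint arm with a two-finger parallel gripper is mounted at the origin on the work surface. World frame = base frame: x ahead of the robot, y to its left, z up, the work surface at z = 0. Lengths are in m, angles in rad, forces in N, time in s.
With the tool pointing down it reaches from about 0.425 to 0.925 m from the base axis. Payload 6.8 kg.
Tool frame: the origin (TCP) lies midway between the tips of the shut fingers; the grasp point (between the pads) lies 19 mm behind it (arm.grip_depth is the distance from the TCP to the grasp point, in m); z points along the fingers, y is the line along which they close (so a half turn about z gives the same grasp; the last joint's range is limited). The gripper opens to 88 mm and grips with 3 to 60 N. Pads are 20 mm wide; open, the fingers measure 115 mm over their backs; the gripper's body (75 mm by 178 mm) begins 61 mm behind the grasp point.
Start: joints at [-1.336, 0.477, 0.022, 1.555, -0.011, 1.109, -0.083], TCP at [0.227, 0.636, 0.223] pointing down, gripper open.
Joint ranges: [-2.96, 2.96], [-0.34, 2.1], [-1.41, 1.46], [0.24, 2.44], [-1.37, 4.51], [0.17, 1.92], [-2.96, 2.96]. Speed limits (rad/s): [2.39, 2.39, 3.14, 3.14, 3.14, 3.14, 3.14].

### API

Orientations are given as [roll, pitch, yaw] about the fixed x, y, z axes, in that order (R = Rz(yaw) Ry(pitch) Rx(roll)).
In Python, from workcell import arm, snapshot, get_calibration gives the robot as it stands.
- The arm moves only by the tool send_rows, never from a script. Its argument "moves" is a list of rows, each an object of numbers: "wx", "wy", "wz": the turn, a rotation vector about the world's x, y, z in degrees; "x", "y", "z": the shift along the world's x, y, z in mm; "claw": the closure, from -1 (fully open) to 1 (shut), so that 0 is half open. A call has 1 to 12 rows; each row is the pose to reach, as a shift and turn from the pose commanded when the call began; what a row does not reach only later rows make up. A row lasts 1/12 s, in which the tool goes at most 41.7 mm and 7.16 degrees, less where a joint would pass 70% of its speed; a pose out of reach is approached as far as the arm can. A call with a gripper value outside its range is refused whole. The fingers move at their own pace and stop on an object; "newtons" is the grip in N (left out, the last holds). Time passes only in rows, so rows that repeat a pose let the fingers close. It gives the time, the measured TCP pose, the force, the opening and the grip force at its end, in the units of the state.
- arm.state(): the state, without advancing time (a new reading comes with each control period).
- snapshot(name): name is "side" or "top" or "wrist"; returns the picture (480x640x3 uint8, red, green, blue); there is no depth.
- get_calibration(name): a dict with "fx", "fy", "cx", "cy" (pixels), "k1" (the pictures are not rectified: a ray, as slopes to the right and down, at radius r is drawn at 1 + k1 r^2 times it, then the intrinsics apply), "pose" (4x4, takes a point from camera to world coordinates). Camera axes: x right, y down, z forward; pixel columns grow to the right and rows downward; lengths in m; the calibration is good to about 2 mm. A picture is of the moment at which its call begins: read the wrist's pose just before it. get_calibration takes no time and is no camera call; for the wrist camera it gives the pose at the moment of the call.
- arm.job_done(): hands the job in; it is judged then, once.
The state is a dict: "clock": time; "joint_pos": joint angles; "qvel": joint speeds; "joint_torque": joint torques, N m; "tcp_pos": TCP position; "ee_rot": TCP orientation; "contact_force": force on the tool from outside, world axes, zero at the start; "wrist_torque": the same for the moment, N m; "width": opening from 0.0 (shut) to 1.0 (fully open); "gripper_force": force on a finger pad.
Only numpy, scipy, OpenCV 4.12 (cv2) and the standard library are available. Lean on these libraries where they do the work, as an engineer would, in place of code of your own. Each camera call takes 0.05 s, during which the arm holds its last target. There are 200 camera calls.

### The job

Take the blue-hubbed stirrer paddle by its hub from the draining cradle, lift it clear and ease the grip so that it swings down and hangs plumb between the fingers, away from the stand. Then regrip it firmly and push its shaft past the spring gate into the slot of the empty, green-tagged drip stand, and let go so that it hangs by its collar on the fork, upright and at rest, behind the closed gate. Leave the other paddle and stand, the jar and the crucible alone.

Things in the scene. Friction and masses are not known exactly. Their poses are not given: they have to be found in the camera images.
- paddle_hub (a point): Centre of the loose paddle's blue hub: a disc of 30 mm diameter, 22 mm wide along y, flat ends to grip across, fingers down. x runs along the shaft from hub to blade (down when plumb); y is the hub's axis, in the blade's plane. Starts level in the cradle, blade away from the robot, 50 mm up. 0.15 to 0.26 kg, centre of mass about 100 mm along x. A firm grip (40 N) keeps it level, 3 to 5 N lets it swing yet carries it (it may slip down some mm).
- paddle_collar (a point): Centre of the lower face of the black rubber collar (28 mm diameter, 6 mm thick) on the paddle's 10 mm steel shaft, 36 mm from the hub's centre: this face rests on the fork when hung. Axes as the hub's.
- paddle_blade (a point): Centre of the steel blade: 40 mm along x, 80 mm along y, 5 mm thick, 145 mm from the hub's centre (the paddle ends at 165 mm). Axes as the hub's.
- cradle: Fixed grey cradle; origin on the bench under the lying paddle's hub, x towards the blade. Base plate 210 x 110 x 8 mm, x = -30 to 180 mm; two notched blocks 40 mm wide, 56 mm high hold the shaft at x = 56 and 100 mm (notch 15 mm, open above), a rubber block 48 mm high carries the blade at x = 131 to 161 mm. Only the base plate is under the hub.
- stand_seat (a point): Seat of the fixed empty stand with green tags: where the shaft's axis stands when hung, on the fork's upper face, 185 mm above the bench. x points inwards from the slot's open mouth, y left, z up. Slot 14 mm wide, closed 7 mm behind the seat; fork 10 mm thick, 44 mm wide. Hung, the hub's centre is 36 mm above the seat. Pushing the shaft past the gate takes about 3 to 8 N along +x.
- stand: The same green-tagged stand; origin on the bench under the seat, same axes. The prongs are parallel to x = -45 mm, then flare to about 44 mm wide at x = -73 mm. Under the fork a post 26 mm wide has its face at x = 27 mm, so the blade must stand across the slot (paddle y along stand y). Foot 110 x 100 x 12 mm, x = -30 to 80 mm. Nothing is higher than 187 mm.
- stand_gate (a joint): Brass spring gate in the +y prong of the green-tagged stand, at fork level: pivot at x = -30, y = 11 mm from the seat; its 25 mm blade slants inwards across the slot and ends at x = -8 mm. 0 = closed (rad); the shaft pushes it open to about 0.3 to 0.6 and it springs shut behind the shaft. It cannot open the other way.
- other_stand: Bystander: a like fixed stand with red tags, occupied by the other paddle; origin on the bench under its seat; axes and sizes as the green-tagged stand's.
- other_paddle_hub (a point): Bystander: hub centre of the black-hubbed paddle that hangs in the red-tagged stand (same shape as the blue one); 221 mm above the bench.
- reagent: Bystander: white jar with blue cap, 60 mm diameter, 120 mm high; origin under its centre.
- crucible: Bystander: white ceramic crucible, 60 mm diameter, 50 mm high; origin under its centre.
Mind the look-alikes: they are no part of the job. What is shaped like the stand but orange is not meant.

How it is judged:
On the way, in this order (a step that is already met when the one before it is completed fails the run):
1. the paddle hangs plumb (within 10 degrees) and quiet between the fingers, touching neither cradle, bench nor stand, more than 50 mm from the seat (angle between paddle_hub's own x axis and vertical above 2.96659 rad and contact force between the fingers and paddle above 0.5 N and angular speed of paddle below 0.4 rad/s and height (world z) of paddle_hub above 0.19 m and contact force between paddle and cradle below 0.05 N and contact force between paddle and stand below 0.05 N and horizontal distance between paddle_hub and stand_seat above 0.05 m), for 0.3 s.
2. the shaft is past the gate, in the back of the slot (x of paddle_collar in the frame of stand_seat above -0.006 m and horizontal distance between paddle_collar and stand_seat below 0.01 m and z of paddle_collar in the frame of stand_seat below 0.03 m and value of joint stand_gate below 0.06 rad), for 0.1 s.
At the end, for the whole second after the job is handed in: The paddle hangs by its collar in the green-tagged stand: hub within 7 mm of the seat's axis and 32 to 40 mm above the fork's upper face, shaft within 7 degrees of plumb, blade across the slot (within 0.5 rad), gate closed (under 0.06 rad), released, at most swaying slightly (horizontal distance between paddle_hub and stand_seat below 0.007 m and z of paddle_hub in the frame of stand_seat between 0.032 and 0.04 m and angle between paddle_hub's own x axis and vertical above 3.02159 rad and angle between the y axis of paddle_hub and the y axis of stand_seat, either way round below 0.5 rad and value of joint stand_gate below 0.06 rad and linear speed of paddle below 0.08 m/s and angular speed of paddle below 0.8 rad/s and contact force between the fingers and paddle below 0.05 N); the robot touches nothing.
It fails at once if the other paddle is moved by more than 15 mm (distance of other_paddle_hub from where it was at the start of the episode above 0.015 m).
It fails at once if the jar is moved by more than 15 mm (distance of reagent from where it was at the start of the episode above 0.015 m).
It fails at once if the crucible is moved by more than 15 mm (distance of crucible from where it was at the start of the episode above 0.015 m).
It fails at once if the other stand is pushed with more than 10 N (contact force between the arm and other_stand above 10 N).
It also fails if it takes over 67 s, if anything falls off the work surface, if the arm or the gripper's body presses on something with over 40 N, if the wrist force passes 120 N, or if a joint passes its speed limit or range.

## Working session

There is one attempt and no reset: what is moved stays moved. The work goes in short steps, Python scripts to look and compute and a tool call to move; the robot and the scene stay as the last step left them, time stands still between calls to the robot, and variables do not carry over. Pictures are saved under pics/ and viewed, at most 10 in all, crops included, and the job is handed in when it is done.

Besides the shell and the picture viewer there is one more tool, called after "Request:" by a JSON object that holds its "fn" and its "kwargs". send_rows: Moves the arm, as the interface text tells. Its arguments: {"type":"object","properties":{"moves":{"type":"array","items":{"type":"object","properties":{"wx":{"type":"number"},"wy":{"type":"number"},"wz":{"type":"number"},"x":{"type":"number"},"y":{"type":"number"},"z":{"type":"number"},"claw":{"type":"number"}}}},"newtons":{"type":"number"}},"required":["moves"]}

```bash
mkdir -p pics; cat > h.py <<'E'
import numpy as np, cv2
from workcell import arm, snapshot, get_calibration
def snap(name,f):
    c=get_calibration(name); im=snapshot(name); cv2.imwrite('pics/'+f+'.png',im[:,:,::-1]); np.save('pics/'+f+'.npy',c,allow_pickle=True); return im,c
def load(f): return cv2.imread('pics/'+f+'.png'),np.load('pics/'+f+'.npy',allow_pickle=True).item()
def ray(c,u,v):
    K=np.array([[c['fx'],0,c['cx']],[0,c['fy'],c['cy']],[0,0,1.]])
    p=cv2.undistortPoints(np.array([[[u,v]]],float),K,np.array([c['k1'],0,0,0.]))[0,0]
    T=np.array(c['pose']); return T[:3,3],T[:3,:3]@np.array([p[0],p[1],1])
def at_z(c,u,v,z):
    o,d=ray(c,u,v); return o+d*(z-o[2])/d[2]
def proj(c,P):
    T=np.array(c['pose']); q=T[:3,:3].T@(np.array(P,float)-T[:3,3]); s=q[:2]/q[2]; s=s*(1+c['k1']*(s@s))
    return np.array([c['fx']*s[0]+c['cx'],c['fy']*s[1]+c['cy']])
def tri(c1,p1,c2,p2):
    o1,d1=ray(c1,*p1);o2,d2=ray(c2,*p2)
    s=np.linalg.lstsq(np.stack([d1,-d2],1),o2-o1,rcond=None)[0]
    a,b=o1+s[0]*d1,o2+s[1]*d2; return (a+b)/2,np.linalg.norm(a-b)
E
python3 - <<'E'
from h import *
a,c=snap('top','t0');b,d=snap('side','s0')
for k in(c,d):print(k)
s=arm.state();print(s)
E
```

```text
{'fx': 461.75589729354715, 'fy': 461.75589729354715, 'cx': 323.1645152870793, 'cy': 233.27881773825158, 'k1': -0.0057853287736194066, 'pose': array([[ 0.02676433, -0.98934257,  0.14312562,  0.35607648],
       [-0.99957784, -0.02810617, -0.00736132,  0.02464053],
       [ 0.01130558, -0.14286817, -0.98967715,  1.089378  ],
       [ 0.        ,  0.        ,  0.        ,  1.        ]])}
{'fx': 478.3360498757792, 'fy': 478.3360498757792, 'cx': 318.152367109523, 'cy': 242.44639834694897, 'k1': -0.02244680493595539, 'pose': array([[ 0.98870837, -0.05870465,  0.13787504,  0.36032403],
       [-0.14813003, -0.5219735 ,  0.84000069, -0.95395327],
       [ 0.02265517, -0.85093915, -0.52477548,  0.75669863],
       [ 0.        ,  0.        ,  0.        ,  1.        ]])}
{'clock': 0.1, 'joint_pos': array([-1.3360891 ,  0.47771033,  0.02231231,  1.55634554, -0.0115253 ,
        1.10932778, -0.08308145]), 'qvel': array([ 4.49798461e-04, -3.09944832e-03, -1.41915782e-05, -4.09473299e-03,
       -2.68511435e-05, -9.06727949e-04, -7.36400196e-05]), 'joint_torque': array([ 4.50335254e-03, -5.84087634e+01,  1.54005770e+00, -2.73313451e+01,
       -5.41846803e-02,  1.29626141e-02,  6.68567213e-05]), 'tcp_pos': array([0.22668926, 0.63520602, 0.22178611]), 'ee_rot': array([-3.13993083e+00,  8.43870969e-05,  2.79883981e+00]), 'contact_force': array([ 0.97126872, -0.5094109 , -0.17659622]), 'wrist_torque': array([-0.00063555, -0.03756185,  0.0526664 ]), 'gripper_force': 0.0, 'width': 0.9954466718231625}
```

View pics/t0.png

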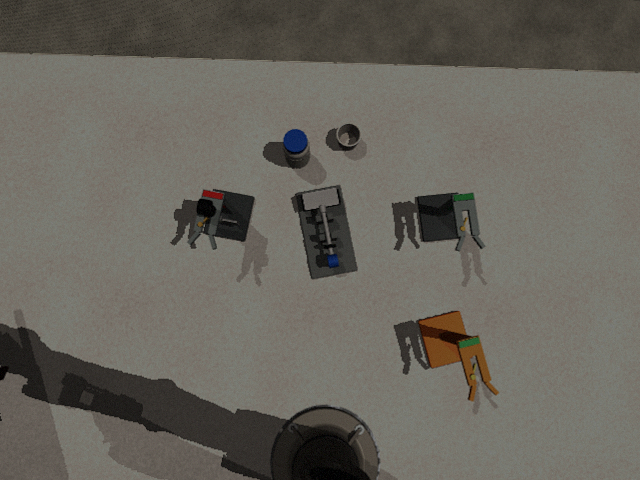

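View pics/s0.png

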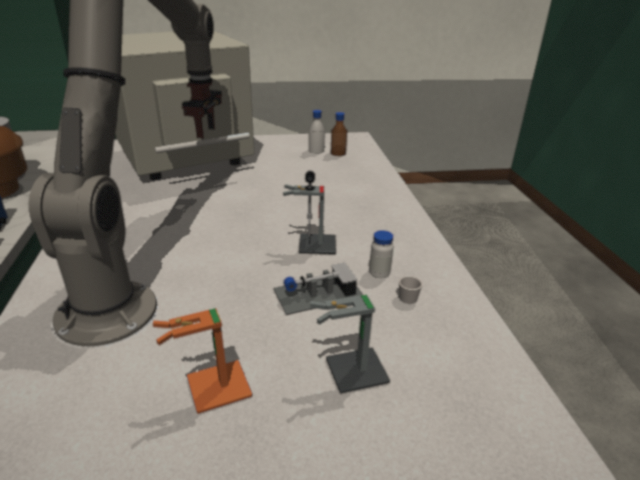

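The top view shows three stands: red-tagged and occupied (207,215), grey with a green tag (463,215), and orange with a green tag (470,360). Only the grey, green-tagged, empty one fits. The blue hub is at (333,260). I'll confirm both in one enlarged crop.

```bash
python3 - <<'E'
from h import *
a,_=load('t0'); f=lambda y,x,h,w:cv2.resize(a[y:y+h,x:x+w],None,fx=5,fy=5,interpolation=cv2.INTER_CUBIC)
cv2.imwrite('pics/crop0.png',np.hstack([f(180,285,110,80),f(180,415,110,80)]))
E
```

```text
(no output)
```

View pics/crop0.png

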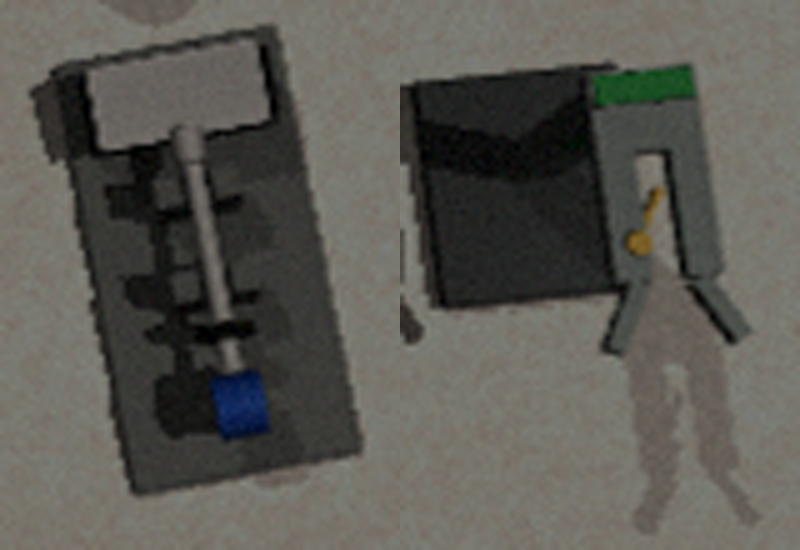

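The crop confirms it. On the left is the blue hub, about (333,261) in t0, with the blade at about (321,199). On the right is the empty grey fork with a green tag and brass gate; its slot end is at about (465,210) and the mouth points down (-x).

```bash
python3 - <<'E'
from h import *
_,c=load('t0');L=lambda x,y:(285+x/5,180+y/5);R=lambda x,y:(415+(x-400)/5,180+y/5)
h=at_z(c,*L(240,404),.062);b=at_z(c,*L(182,95),.0525);sh=at_z(c,*L(232,350),.055)
print('hub',h,'blade',b,np.linalg.norm(h-b),np.degrees(np.arctan2(*(b-h)[[1,0]])),sh)
for n,p in dict(slotend=(651,151),piv=(639,242),fl=(597,105),fr=(697,100),bl=(612,283),br=(720,272),tl=(592,75),tr=(692,67),tipl=(613,350),tipr=(740,338)).items(): print(n,at_z(c,*R(*p),.185))
_,cs=load('s0')
print(tri(c,(333,260.8),cs,(291,285)))
w=get_calibration('wrist');s=arm.state()
from scipy.spatial.transform import Rotation as Ro
Rt=Ro.from_euler('xyz',s['ee_rot']).as_matrix();T=w['pose']
print('cam in tool',Rt.T@(T[:3,3]-s['tcp_pos']),'\n',Rt.T@T[:3,:3],'\n',Rt)
E
```

```text
hub [ 0.44330324 -0.00658195  0.062     ] blade [0.58531771 0.02309976 0.0525    ] 0.14539381969604845 11.80515456714263 [ 0.46815774 -0.00261314  0.055     ]
slotend [ 0.54159663 -0.26503813  0.185     ]
piv [ 0.5045633  -0.25959836  0.185     ]
fl [ 0.55976907 -0.24360277  0.185     ]
fr [ 0.56301005 -0.28396474  0.185     ]
bl [ 0.48777474 -0.24856393  0.185     ]
br [ 0.49341078 -0.29172874  0.185     ]
tl [ 0.57203329 -0.24175964  0.185     ]
tr [ 0.57652913 -0.28222072  0.185     ]
tipl [ 0.46103593 -0.24856407  0.185     ]
tipr [ 0.46722084 -0.29911498  0.185     ]
(array([ 0.4476625 , -0.00716671,  0.04605743]), np.float64(0.0059927120173921405))
cam in tool [ 0.06933476 -0.00089685 -0.16156404] 
 [[-1.84597056e-03 -9.65605658e-01 -2.60004435e-01]
 [ 9.99998144e-01 -1.63903551e-03 -1.01269491e-03]
 [ 5.51707429e-04 -2.60005822e-01  9.65606891e-01]] 
 [[-9.41833055e-01  3.36080745e-01 -4.79029488e-04]
 [ 3.36081075e-01  9.41831711e-01 -1.59352259e-03]
 [-8.43870968e-05 -1.66182500e-03 -9.99998616e-01]]
```

Request:
{"fn": "send_rows", "kwargs": {"moves": [{"x": 50,"y": -100,"z": 150,"wz": 0},{"x": 50,"y": -100,"z": 150},{"x": 50,"y": -100,"z": 150},{"x": 50,"y": -100,"z": 150,"wz": 0},{"x": 173,"y": -335,"z": 150,"wz": 15},{"x": 173,"y": -335,"z": 150,"wz": 15},{"x": 173,"y": -335,"z": 150,"wz": 15},{"x": 173,"y": -335,"z": 150,"wz": 15},{"x": 173,"y": -335,"z": 150,"wz": 15},{"x": 173,"y": -335,"z": 150,"wz": 15},{"x": 173,"y": -335,"z": 150,"wz": 15},{"x": 173,"y": -335,"z": 150,"wz": 15}]}}

```text
schema error: expected keys wx, wy, wz, x, y, z, claw
```

Request:
{"fn": "send_rows", "kwargs": {"moves": [{"x": 50,"y": -100,"z": 150,"wx": 0,"wy": 0,"wz": 0,"claw": -1},{"x": 50,"y": -100,"z": 150,"wx": 0,"wy": 0,"wz": 0,"claw": -1},{"x": 50,"y": -100,"z": 150,"wx": 0,"wy": 0,"wz": 0,"claw": -1},{"x": 50,"y": -100,"z": 150,"wx": 0,"wy": 0,"wz": 0,"claw": -1},{"x": 173,"y": -335,"z": 150,"wx": 0,"wy": 0,"wz": 15,"claw": -1},{"x": 173,"y": -335,"z": 150,"wx": 0,"wy": 0,"wz": 15,"claw": -1},{"x": 173,"y": -335,"z": 150,"wx": 0,"wy": 0,"wz": 15,"claw": -1},{"x": 173,"y": -335,"z": 150,"wx": 0,"wy": 0,"wz": 15,"claw": -1},{"x": 173,"y": -335,"z": 150,"wx": 0,"wy": 0,"wz": 15,"claw": -1},{"x": 173,"y": -335,"z": 150,"wx": 0,"wy": 0,"wz": 15,"claw": -1},{"x": 173,"y": -335,"z": 150,"wx": 0,"wy": 0,"wz": 15,"claw": -1},{"x": 173,"y": -335,"z": 150,"wx": 0,"wy": 0,"wz": 15,"claw": -1}]}}

```text
clock: 1.1
tcp_pos: [0.4034, 0.2942, 0.3732]
ee_rot: [-3.141, 0.002, 3.05]
contact_force: [-0.1, 0.5, -0.2]
width: 0.998
gripper_force: 0.0
```

Request:
{"fn": "send_rows", "kwargs": {"moves": [{"x": 30,"y": -250,"z": -40,"wx": 0,"wy": 0,"wz": 17,"claw": -1},{"x": 30,"y": -250,"z": -40,"wx": 0,"wy": 0,"wz": 17,"claw": -1},{"x": 30,"y": -250,"z": -40,"wx": 0,"wy": 0,"wz": 17,"claw": -1},{"x": 30,"y": -250,"z": -40,"wx": 0,"wy": 0,"wz": 17,"claw": -1},{"x": 30,"y": -250,"z": -40,"wx": 0,"wy": 0,"wz": 17,"claw": -1},{"x": 30,"y": -250,"z": -40,"wx": 0,"wy": 0,"wz": 17,"claw": -1},{"x": 40,"y": -301,"z": -143,"wx": 0,"wy": 0,"wz": 17,"claw": -1},{"x": 40,"y": -301,"z": -143,"wx": 0,"wy": 0,"wz": 17,"claw": -1},{"x": 40,"y": -301,"z": -143,"wx": 0,"wy": 0,"wz": 17,"claw": -1},{"x": 40,"y": -301,"z": -143,"wx": 0,"wy": 0,"wz": 17,"claw": -1},{"x": 40,"y": -301,"z": -143,"wx": 0,"wy": 0,"wz": 17,"claw": -1},{"x": 40,"y": -301,"z": -143,"wx": 0,"wy": 0,"wz": 17,"claw": -1}]}}

```text
clock: 2.1
tcp_pos: [0.4405, 0.0009, 0.2306]
ee_rot: [3.141, 0.001, -2.925]
contact_force: [0.5, 0.5, -0.1]
width: 1.002
gripper_force: 0.0
```

```bash
python3 - <<'E'
from h import *
s=arm.state();print(s['tcp_pos'],s['ee_rot'],s['joint_pos'],s['qvel'].round(3))
a,c=snap('wrist','w1');print(proj(c,[.443,-.0066,.062]))
E
```

```text
[0.44052089 0.00089635 0.23058375] [ 3.14141557e+00  8.23092261e-04 -2.92498222e+00] [-0.60239359  0.06323309  0.48652569  2.10410689 -0.03586842  0.98106953
  1.69064232] [-0.009 -0.017 -0.007 -0.019  0.    -0.003  0.007]
[313.81351076 219.14392963]
```

View pics/w1.png

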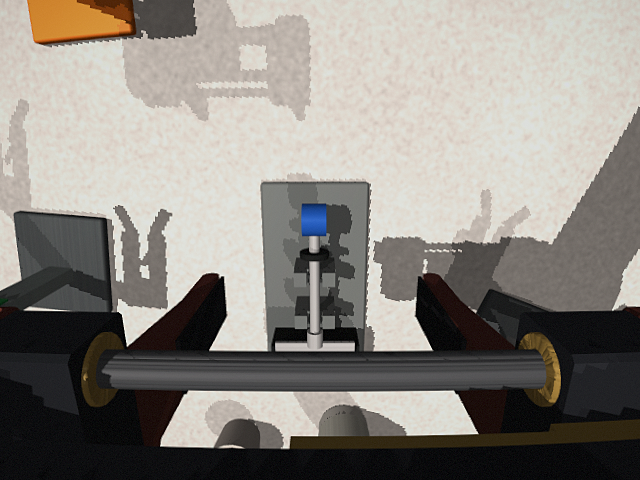

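The wrist view shows the hub at (314,220), matching the prediction of (314,219), and the shaft lines up with the tool to within 1°. Descending.

```bash
python3 - <<'E'
from h import *
_,c=load('w1');print(at_z(c,314,218,.064),at_z(c,315,325,.055))
E
```

```text
[ 0.4415345  -0.00670933  0.064     ] [0.54745305 0.01671998 0.055     ]
```

Request:
{"fn": "send_rows", "kwargs": {"moves": [{"x": 3,"y": -8,"z": -120,"wx": 0,"wy": 0,"wz": 0,"claw": -0.3},{"x": 3,"y": -8,"z": -120,"wx": 0,"wy": 0,"wz": 0,"claw": -0.3},{"x": 3,"y": -8,"z": -120,"wx": 0,"wy": 0,"wz": 0,"claw": -0.3},{"x": 3,"y": -8,"z": -140,"wx": 0,"wy": 0,"wz": 0,"claw": -0.3},{"x": 3,"y": -8,"z": -160,"wx": 0,"wy": 0,"wz": 0,"claw": -0.3},{"x": 3,"y": -8,"z": -180,"wx": 0,"wy": 0,"wz": 0,"claw": -0.3},{"x": 3,"y": -8,"z": -190,"wx": 0,"wy": 0,"wz": 0,"claw": -0.3},{"x": 3,"y": -8,"z": -199,"wx": 0,"wy": 0,"wz": 0,"claw": -0.3},{"x": 3,"y": -8,"z": -199,"wx": 0,"wy": 0,"wz": 0,"claw": -0.3},{"x": 3,"y": -8,"z": -199,"wx": 0,"wy": 0,"wz": 0,"claw": -0.3}]}}

```text
clock: 2.98
tcp_pos: [0.4436, -0.0077, 0.0313]
ee_rot: [3.141, 0.001, -2.925]
contact_force: [0.2, 0.0, -0.0]
width: 0.651
gripper_force: 0.0
```

Request:
{"fn": "send_rows", "kwargs": {"newtons": 40, "moves": [{"x": -1,"y": 1,"z": 0,"wx": 0,"wy": 0,"wz": 0,"claw": 1},{"x": -1,"y": 1,"z": 0,"wx": 0,"wy": 0,"wz": 0,"claw": 1},{"x": -1,"y": 1,"z": 0,"wx": 0,"wy": 0,"wz": 0,"claw": 1},{"x": -1,"y": 1,"z": 0,"wx": 0,"wy": 0,"wz": 0,"claw": 1},{"x": -1,"y": 1,"z": 0,"wx": 0,"wy": 0,"wz": 0,"claw": 1},{"x": -1,"y": 1,"z": 0,"wx": 0,"wy": 0,"wz": 0,"claw": 1},{"x": -1,"y": 1,"z": 0,"wx": 0,"wy": 0,"wz": 0,"claw": 1},{"x": -1,"y": 1,"z": 0,"wx": 0,"wy": 0,"wz": 0,"claw": 1}]}}

```text
clock: 3.65
tcp_pos: [0.442, -0.0073, 0.0308]
ee_rot: [3.142, 0.0, -2.926]
contact_force: [-0.6, -0.1, 2.5]
width: 0.248
gripper_force: 39.9
```

Request:
{"fn": "send_rows", "kwargs": {"moves": [{"x": 0,"y": 0,"z": 15,"wx": 0,"wy": 0,"wz": 0,"claw": 1},{"x": 0,"y": 0,"z": 35,"wx": 0,"wy": 0,"wz": 0,"claw": 1},{"x": 0,"y": 0,"z": 60,"wx": 0,"wy": 0,"wz": 0,"claw": 1},{"x": 0,"y": 0,"z": 90,"wx": 0,"wy": 0,"wz": 0,"claw": 1},{"x": 0,"y": 0,"z": 120,"wx": 0,"wy": 0,"wz": 0,"claw": 1},{"x": 0,"y": 0,"z": 150,"wx": 0,"wy": 0,"wz": 0,"claw": 1},{"x": 0,"y": 0,"z": 180,"wx": 0,"wy": 0,"wz": 0,"claw": 1},{"x": 0,"y": 0,"z": 210,"wx": 0,"wy": 0,"wz": 0,"claw": 1},{"x": 0,"y": 0,"z": 235,"wx": 0,"wy": 0,"wz": 0,"claw": 1},{"x": 0,"y": 0,"z": 255,"wx": 0,"wy": 0,"wz": 0,"claw": 1},{"x": 0,"y": 0,"z": 260,"wx": 0,"wy": 0,"wz": 0,"claw": 1},{"x": 0,"y": 0,"z": 260,"wx": 0,"wy": 0,"wz": 0,"claw": 1}]}}

```text
clock: 4.65
tcp_pos: [0.4422, -0.0072, 0.2913]
ee_rot: [3.141, 0.002, -2.926]
contact_force: [-0.0, 0.3, -2.3]
width: 0.25
gripper_force: 40.0
```

Request:
{"fn": "send_rows", "kwargs": {"newtons": 5, "moves": [{"x": 0,"y": 0,"z": 0,"wx": 0,"wy": 0,"wz": 0,"claw": 1},{"x": 0,"y": 0,"z": 0,"wx": 0,"wy": 0,"wz": 0,"claw": 1},{"x": 0,"y": 0,"z": 0,"wx": 0,"wy": 0,"wz": 0,"claw": 1},{"x": 0,"y": 0,"z": 0,"wx": 0,"wy": 0,"wz": 0,"claw": 1},{"x": 0,"y": 0,"z": 0,"wx": 0,"wy": 0,"wz": 0,"claw": 1},{"x": 0,"y": 0,"z": 0,"wx": 0,"wy": 0,"wz": 0,"claw": 1},{"x": 0,"y": 0,"z": 0,"wx": 0,"wy": 0,"wz": 0,"claw": 1},{"x": 0,"y": 0,"z": 0,"wx": 0,"wy": 0,"wz": 0,"claw": 1},{"x": 0,"y": 0,"z": 0,"wx": 0,"wy": 0,"wz": 0,"claw": 1},{"x": 0,"y": 0,"z": 0,"wx": 0,"wy": 0,"wz": 0,"claw": 1},{"x": 0,"y": 0,"z": 0,"wx": 0,"wy": 0,"wz": 0,"claw": 1},{"x": 0,"y": 0,"z": 0,"wx": 0,"wy": 0,"wz": 0,"claw": 1}]}}

```text
clock: 5.65
tcp_pos: [0.4418, -0.0073, 0.2907]
ee_rot: [3.142, -0.0, -2.926]
contact_force: [0.1, -1.1, -3.0]
width: 0.25
gripper_force: 5.0
```

```bash
python3 - <<'E'
from h import *
b,d=snap('side','s2');a,c=snap('wrist','w2')
t=arm.state()['tcp_pos'];p=proj(d,t+[0,0,.019]);print(t,p,proj(d,t+[0,0,-.146]),proj(c,t+[0,0,.019]),proj(c,t+[0,0,-.146]))
u,v=p.astype(int);k=b[max(v-90,0):v+130,max(u-120,0):u+120];print(max(v-90,0),max(u-120,0))
k=cv2.resize(k,None,fx=2.2,fy=2.2);q=np.zeros((550,800,3),np.uint8)
q[:min(550,k.shape[0]),:min(430,k.shape[1])]=k[:550,:430];w=cv2.resize(a,(370,278));q[:278,430:]=w
cv2.imwrite('pics/m2.png',q[:,:,::-1])
E
```

```text
[ 0.44183169 -0.00725662  0.29064249] [286.10561755 188.01270955] [286.97234459 251.72963569] [324.87465018 313.78013279] [322.85174477 224.11087174]
98 166
```

View pics/m2.png

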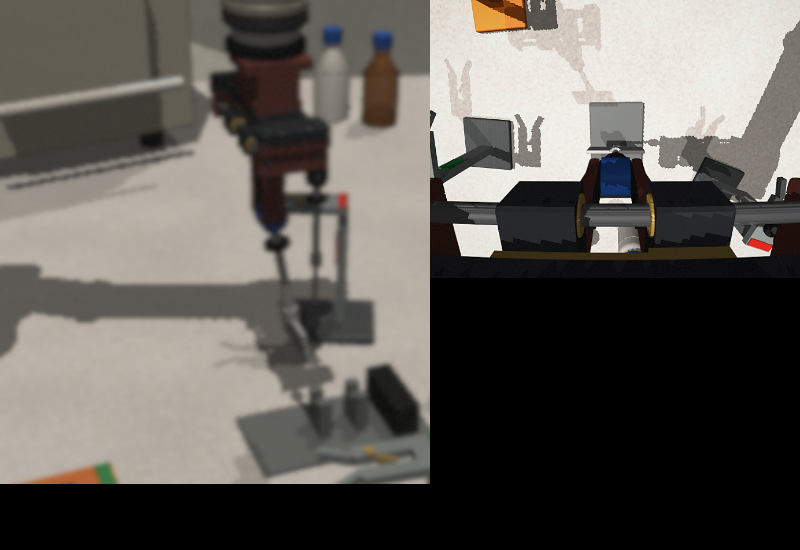

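Side crop: the hub is at about (266,215) and the blade at (298,335). The paddle has swung down but is still about 15° off plumb towards +x, so I'll ease the grip a bit more.

Request:
{"fn": "send_rows", "kwargs": {"newtons": 4, "moves": [{"x": 0,"y": 0,"z": 0,"wx": 0,"wy": 0,"wz": 0,"claw": 1},{"x": 0,"y": 0,"z": 0,"wx": 0,"wy": 0,"wz": 0,"claw": 1},{"x": 0,"y": 0,"z": 0,"wx": 0,"wy": 0,"wz": 0,"claw": 1},{"x": 0,"y": 0,"z": 0,"wx": 0,"wy": 0,"wz": 0,"claw": 1},{"x": 0,"y": 0,"z": 0,"wx": 0,"wy": 0,"wz": 0,"claw": 1},{"x": 0,"y": 0,"z": 0,"wx": 0,"wy": 0,"wz": 0,"claw": 1},{"x": 0,"y": 0,"z": 0,"wx": 0,"wy": 0,"wz": 0,"claw": 1},{"x": 0,"y": 0,"z": 0,"wx": 0,"wy": 0,"wz": 0,"claw": 1},{"x": 0,"y": 0,"z": 0,"wx": 0,"wy": 0,"wz": 0,"claw": 1},{"x": 0,"y": 0,"z": 0,"wx": 0,"wy": 0,"wz": 0,"claw": 1},{"x": 0,"y": 0,"z": 0,"wx": 0,"wy": 0,"wz": 0,"claw": 1},{"x": 0,"y": 0,"z": 0,"wx": 0,"wy": 0,"wz": 0,"claw": 1}]}}

```text
clock: 6.75
tcp_pos: [0.4419, -0.0073, 0.2907]
ee_rot: [3.142, 0.0, -2.926]
contact_force: [-0.2, -0.6, -2.8]
width: 0.251
gripper_force: 4.0
```

```bash
python3 - <<'E'
from h import *
a,c=snap('side','s3');b,_=snap('wrist','w3')
f=lambda n:cv2.resize(load(n)[0][180:270,250:330],None,fx=5,fy=5,interpolation=cv2.INTER_CUBIC)
w=cv2.resize(load('w3')[0][240:340,260:390],None,fx=2,fy=2)
q=np.hstack([f('s2'),f('s3')]);q=np.vstack([q,np.zeros((150,800,3),np.uint8)]);q[450:,:260]=w[:150]
cv2.imwrite('pics/m3.png',q)
E
```

```text
(no output)
```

View pics/m3.png

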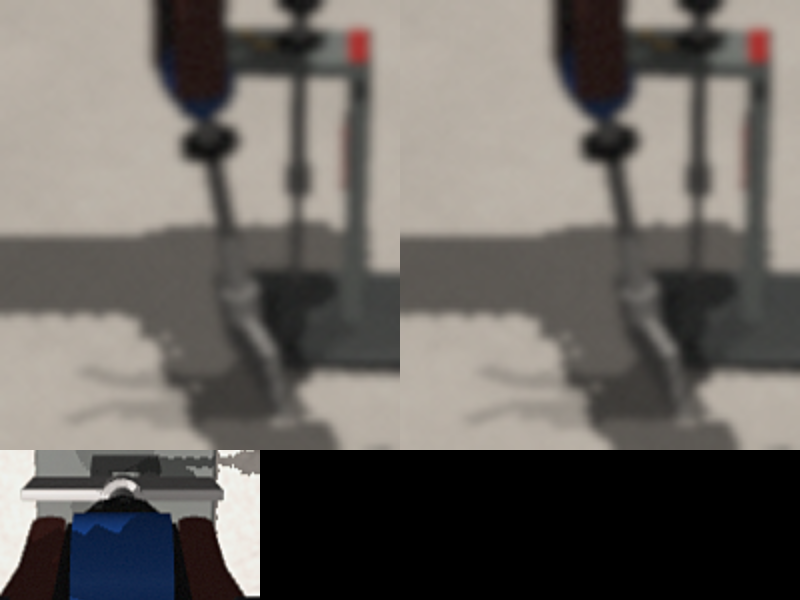

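```bash
python3 - <<'E'
from h import *
_,c=load('s3');_,w=load('w3');t=arm.state()['tcp_pos'];yaw=np.radians(12.3);ux=np.array([np.cos(yaw),np.sin(yaw),0]);n=np.array([-ux[1],ux[0],0])
def pl(c,u,v):
    o,d=ray(c,u,v);P=o+d*(n@(t-o))/(n@d);return (P-t)@ux*1e3,P[2]*1e3
for p in [(209,142),(238,290),(224,205)]: print(pl(c,250+p[0]/5,180+p[1]/5))
# shaft tip/ socket in wrist: crop (122,488)
print('wrist',pl(w,260+122/2,240+(488-450)/2),proj(w,t+[0,0,.019]))
E
```

```text
(np.float64(12.65931569872429), np.float64(257.5580382817513))
(np.float64(26.39491813759681), np.float64(177.34290197544212))
(np.float64(19.64186390457979), np.float64(224.01074294088065))
wrist (np.float64(3421.728093516247), np.float64(-10253.814338140008)) [324.91693685 313.74836494]
```

```bash
python3 - <<'E'
from h import *
_,c=load('s3');_,w=load('w3');t=arm.state()['tcp_pos'];yaw=np.radians(12.3);ux=np.array([np.cos(yaw),np.sin(yaw),0]);uy=np.array([-ux[1],ux[0],0]);z=np.array([0,0,1])
print('TCP in side',proj(c,t))
for sl in(0,8,15,20):
  for th in(0,5,10,15):
    a=np.radians(th);x=np.sin(a)*ux-np.cos(a)*z;h=t+z*(.019-sl/1e3)
    f=lambda d,y=0:h+x*d+uy*y
    pr=lambda P,c=c:proj(c,P).round(1)
    print(sl,th,'side: hubbot',pr(h-z*.015),'collar',pr(f(.033)),'bladeLowL',pr(f(.165,.04)),'LowR',pr(f(.165,-.04)),'wrist up/low',pr(f(.125),w),pr(f(.165),w),pr(f(.165,.04),w)[0]-pr(f(.165,-.04),w)[0])
E
```

```text
TCP in side [286.22770005 195.87368644]
0 0 side: hubbot [286.2 194.2] collar [286.3 201.6] bladeLowL [282.  243.3] LowR [292.3 260.7] wrist up/low [323.2 236.3] [322.9 224.1] 96.80000000000001
0 5 side: hubbot [286.2 194.2] collar [287.5 201.3] bladeLowL [287.6 242. ] LowR [298.2 259.3] wrist up/low [323.1 250.9] [322.9 241.1] 95.90000000000003
0 10 side: hubbot [286.2 194.2] collar [288.8 201. ] bladeLowL [293.2 240.4] LowR [304.1 257.5] wrist up/low [323.1 265.6] [322.9 258.1] 95.30000000000001
0 15 side: hubbot [286.2 194.2] collar [290.  200.6] bladeLowL [298.7 238.4] LowR [309.8 255.3] wrist up/low [323.1 280.4] [322.9 275.1] 95.09999999999997
8 0 side: hubbot [286.2 197.5] collar [286.3 204.8] bladeLowL [282.  246.1] LowR [292.3 263.6] wrist up/low [323.1 233.6] [322.8 222. ] 94.5
8 5 side: hubbot [286.2 197.5] collar [287.6 204.6] bladeLowL [287.7 244.8] LowR [298.2 262.2] wrist up/low [323.1 247.9] [322.8 238.6] 93.60000000000002
8 10 side: hubbot [286.2 197.5] collar [288.8 204.2] bladeLowL [293.2 243.2] LowR [304.1 260.4] wrist up/low [323.1 262.1] [322.8 255.2] 93.0999999
[... 680 characters left out ...]
6] bladeLowL [298.7 243.6] LowR [309.8 260.7] wrist up/low [323.  273.3] [322.8 269.2] 91.0
20 0 side: hubbot [286.3 202.4] collar [286.4 209.6] bladeLowL [282.1 250.2] LowR [292.3 267.9] wrist up/low [323.  229.8] [322.8 219. ] 91.29999999999995
20 5 side: hubbot [286.3 202.4] collar [287.6 209.4] bladeLowL [287.7 249. ] LowR [298.2 266.5] wrist up/low [323.  243.5] [322.8 235.1] 90.5
20 10 side: hubbot [286.3 202.4] collar [288.9 209. ] bladeLowL [293.2 247.3] LowR [304.  264.7] wrist up/low [323.  257.3] [322.8 251.2] 89.89999999999998
20 15 side: hubbot [286.3 202.4] collar [290.  208.6] bladeLowL [298.7 245.3] LowR [309.7 262.5] wrist up/low [323.  271.1] [322.8 267.3] 89.70000000000005
```

The paddle sits still, about 10° off plumb and about 15 mm low in the pads. It sticks there by friction. I'll regrip it firmly and take the 10° out by tilting the tool about the hub axis.

Request:
{"fn": "send_rows", "kwargs": {"newtons": 60, "moves": [{"x": 0,"y": 0,"z": 0,"wx": 0,"wy": 0,"wz": 0,"claw": 1},{"x": 0,"y": 0,"z": 0,"wx": 0,"wy": 0,"wz": 0,"claw": 1},{"x": 0,"y": 0,"z": 0,"wx": -0.4,"wy": 2,"wz": 0,"claw": 1},{"x": 0,"y": 0,"z": 0,"wx": -0.8,"wy": 4,"wz": 0,"claw": 1},{"x": 0,"y": 0,"z": 0,"wx": -1.3,"wy": 6,"wz": 0,"claw": 1},{"x": 0,"y": 0,"z": 0,"wx": -1.7,"wy": 8,"wz": 0,"claw": 1},{"x": 0,"y": 0,"z": 0,"wx": -2.1,"wy": 9.8,"wz": 0,"claw": 1},{"x": 0,"y": 0,"z": 0,"wx": -2.1,"wy": 9.8,"wz": 0,"claw": 1},{"x": 0,"y": 0,"z": 0,"wx": -2.1,"wy": 9.8,"wz": 0,"claw": 1},{"x": 0,"y": 0,"z": 0,"wx": -2.1,"wy": 9.8,"wz": 0,"claw": 1},{"x": 0,"y": 0,"z": 0,"wx": -2.1,"wy": 9.8,"wz": 0,"claw": 1},{"x": 0,"y": 0,"z": 0,"wx": -2.1,"wy": 9.8,"wz": 0,"claw": 1}]}}

```text
clock: 7.85
tcp_pos: [0.4416, -0.0074, 0.2908]
ee_rot: [3.14, -0.174, -2.926]
contact_force: [-0.5, 0.7, -1.9]
width: 0.247
gripper_force: 60.0
```

```bash
python3 - <<'E'
from h import *
t=arm.state()['tcp_pos'];print(t)
a,c=snap('side','s4');b,w=snap('wrist','w4');tt,ct=snap('top','t4')
f=lambda n:cv2.resize(load(n)[0][180:270,250:330],None,fx=5,fy=5,interpolation=cv2.INTER_CUBIC)
q=np.hstack([f('s4'),np.zeros((450,400,3),np.uint8)]);q[:300,400:]=cv2.resize(load('w4')[0],(400,300))
k=load('t4')[0][180:240,425:505];q=np.vstack([q[:300],np.zeros((0,800,3),np.uint8),q[300:]]);q[300:450,400:600]=cv2.resize(k,(200,150))
cv2.imwrite('pics/m4.png',q)
yaw=np.radians(12.3);ux=np.array([np.cos(yaw),np.sin(yaw),0]);uy=np.array([-ux[1],ux[0],0])
h=t+[0,0,.004]
for th in(-5,0,5):
  x=np.sin(np.radians(th))*ux-np.cos(np.radians(th))*np.array([0,0,1]);g=lambda P:((proj(c,P)-[250,180])*5).round()
  print(th,'collar',g(h+.033*x),'boss115',g(h+.115*x),'LowR',g(h+.165*x-.04*uy))
E
```

```text
[ 0.44163707 -0.00735082  0.29083016]
-5 collar [175. 138.] boss115 [163. 298.] LowR [181. 435.]
0 collar [181. 138.] boss115 [184. 295.] LowR [211. 430.]
5 collar [188. 137.] boss115 [204. 291.] LowR [241. 423.]
```

View pics/m4.png

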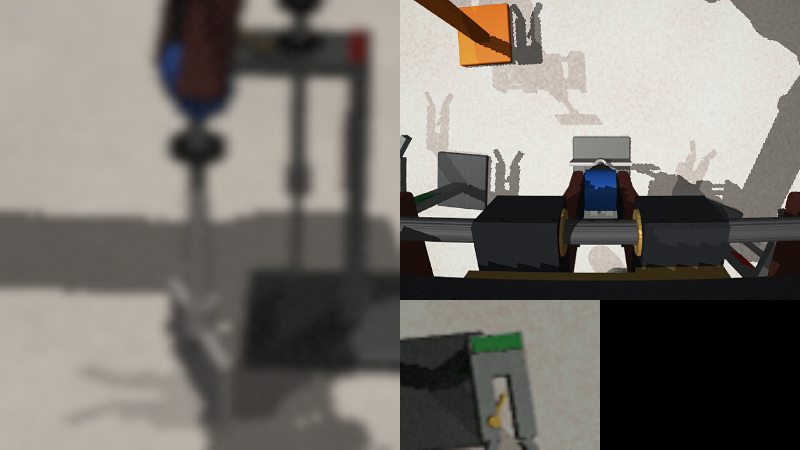

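The paddle is now plumb: collar (196,147), shaft down to (199,270). It hangs quietly, clear of everything. Next I'll carry it to a point ahead of the green stand's mouth.

Request:
{"fn": "send_rows", "kwargs": {"moves": [{"x": -1,"y": -8,"z": 0,"wx": 0,"wy": 0,"wz": 0,"claw": 1},{"x": -3,"y": -25,"z": 0,"wx": 0,"wy": 0,"wz": -1,"claw": 1},{"x": -7,"y": -50,"z": 0,"wx": 0,"wy": 0,"wz": -2,"claw": 1},{"x": -11,"y": -80,"z": 0,"wx": 0,"wy": 0,"wz": -3,"claw": 1},{"x": -15,"y": -110,"z": 0,"wx": 0,"wy": 0,"wz": -4,"claw": 1},{"x": -19,"y": -140,"z": 0,"wx": 0,"wy": 0,"wz": -5,"claw": 1},{"x": -23,"y": -170,"z": 0,"wx": 0,"wy": 0,"wz": -6,"claw": 1},{"x": -27,"y": -200,"z": 0,"wx": 0,"wy": 0,"wz": -6,"claw": 1},{"x": -31,"y": -230,"z": 0,"wx": 0,"wy": 0,"wz": -6,"claw": 1},{"x": -35,"y": -255,"z": 0,"wx": 0,"wy": 0,"wz": -6,"claw": 1},{"x": -37,"y": -269,"z": 0,"wx": 0,"wy": 0,"wz": -6,"claw": 1},{"x": -37,"y": -271,"z": 0,"wx": 0,"wy": 0,"wz": -6,"claw": 1}]}}

```text
clock: 9.0
tcp_pos: [0.4023, -0.2829, 0.2911]
ee_rot: [-3.14, -0.176, -3.038]
contact_force: [0.0, 0.1, -2.0]
width: 0.241
gripper_force: 60.0
```

Request:
{"fn": "send_rows", "kwargs": {"moves": [{"x": 0,"y": 0,"z": -10,"wx": 0,"wy": 0,"wz": 0,"claw": 1},{"x": 0,"y": 0,"z": -25,"wx": 0,"wy": 0,"wz": 0,"claw": 1},{"x": 0,"y": 0,"z": -40,"wx": 0,"wy": 0,"wz": 0,"claw": 1},{"x": 0,"y": 0,"z": -55,"wx": 0,"wy": 0,"wz": 0,"claw": 1},{"x": 0,"y": 0,"z": -60,"wx": 0,"wy": 0,"wz": 0,"claw": 1},{"x": 0,"y": 0,"z": -60,"wx": 0,"wy": 0,"wz": 0,"claw": 1}]}}

```text
clock: 9.5
tcp_pos: [0.4041, -0.2768, 0.2292]
ee_rot: [3.139, -0.178, -3.029]
contact_force: [0.4, 0.4, -1.6]
width: 0.244
gripper_force: 60.0
```

```bash
python3 - <<'E'
from h import *
s=arm.state();print(s['tcp_pos'],s['ee_rot'])
a,c=snap('side','s5');b,w=snap('wrist','w5');tt,ct=snap('top','t5')
print('tcp side/top',proj(c,s['tcp_pos']),proj(ct,s['tcp_pos']))
u=lambda n,y,x,h,ww,k:cv2.resize(load(n)[0][y:y+h,x:x+ww],None,fx=k,fy=k,interpolation=cv2.INTER_CUBIC)
q=np.zeros((600,800,3),np.uint8)
q[:600,:480]=u('s5',255,260,150,120,4)
q[:400,480:]=u('t5',190,430,100,80,4)
q[400:,480:747]=cv2.resize(load('w5')[0],(267,200))
cv2.imwrite('pics/m5.png',q)
E
```

```text
[ 0.40412073 -0.2768392   0.22916208] [ 3.13908194 -0.17782113 -3.02909421]
tcp side/top [279.44211052 294.59972991] [480.24408118 278.23872794]
```

View pics/m5.png

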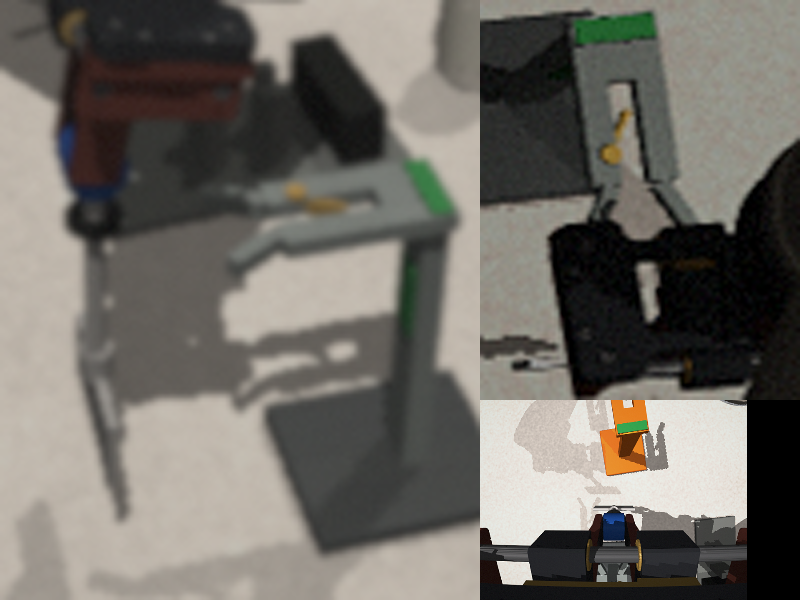

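```bash
python3 - <<'E'
from h import *
_,c=load('s5');_,ct=load('t5')
S=lambda x,y:(260+x/4,255+y/4);T=lambda x,y:(430+(x-480)/4,190+y/4)
for n,a,b in [('slotend',(621,82),(378,195)),('pivot',(612,153),(296,190)),('tagNearBack',(654,13),(431,160)),('tagfarback',(574,18),(405,160)),('tagNearBack2',(654,13),(458,215)),('tagnearfront',(657,38),(445,218)),('frontR',(651,182),(278,242))]:
    print(n,tri(ct,T(*a),c,S(*b)),at_z(ct,*T(*a),.185), proj(c,at_z(ct,*T(*a),.185))*4-[1040,1020])
l=[at_z(ct,*T(*p),.185) for p in((582,45),(590,190),(657,40),(677,180))]
print(l,[np.degrees(np.arctan2(*(l[i]-l[i+1])[[1,0]])) for i in(0,2)])
t=arm.state()['tcp_pos'];y=np.radians(6.4);ux=np.array([np.cos(y),np.sin(y),0])
for a in(0,5):
  for d in(.033,.04): print(a,d,proj(c,t+ux*a/1e3-[0,0,d])*4-[1040,1020])
E
```

```text
slotend (array([ 0.54354952, -0.26550005,  0.18500518]), np.float64(0.0050377969624676045)) [ 0.54098792 -0.26512793  0.185     ] [367.30156505 196.00125749]
pivot (array([ 0.5061062 , -0.25950775,  0.1871565 ]), np.float64(0.0031321478562644227)) [ 0.50487705 -0.26000307  0.185     ] [290.17409988 195.03216186]
tagNearBack (array([ 0.56918702, -0.27348006,  0.21067192]), np.float64(0.0027121097256438327)) [ 0.57684442 -0.28242921  0.185     ] [450.01988217 213.3973083 ]
tagfarback (array([ 0.56865836, -0.24099409,  0.18632124]), np.float64(0.007983613313550977)) [ 0.57306838 -0.24197583  0.185     ] [422.16720038 160.85787556]
tagNearBack2 (array([ 0.5788765 , -0.28311241,  0.18389568]), np.float64(0.003439711997449741)) [ 0.57684442 -0.28242921  0.185     ] [450.01988217 213.3973083 ]
tagnearfront (array([ 0.56914509, -0.28494133,  0.18377412]), np.float64(0.009468831637181478)) [ 0.56402782 -0.28368299  0.185     ] [423.92819283 217.26422114]
frontR (array([ 0.4938811 , -0.28244461,  0.1759138 ]), np.float64(0.003327146712765426)) [ 0.49084799 -0.27920743  0.185     ] [267.51285113 223.4671179 ]
[array([ 0.55932185, -0.24581139,  0.185     ]), array([ 0.48597672, -0.24873629,  0.185     ]), array([ 0.56300111, -0.28366202,  0.185     ]), array([ 0.49221964, -0.29220182,  0.185     ])] [np.float64(2.2836641955183286), np.float64(6.87949914859696)]
0 0.033 [ 82.03736589 214.17369145]
0 0.04 [ 82.3302611  226.13103307]
5 0.033 [ 92.87436765 212.54547282]
5 0.04 [ 93.12076357 224.49427084]
```

The side view shows the collar at (93,215), just above fork level and clear of the prongs at (240,262) and (225,195). I'll rectify the fork plane to a metric grid to check the seat position.

```bash
python3 - <<'E'
from h import *
y=np.radians(5.5);ux=np.array([np.cos(y),np.sin(y),0]);uy=np.array([-ux[1],ux[0],0]);s=np.array([.5345,-.267,.185])
def rect(n,k=6):
    im,c=load(n)
    xs=np.arange(-80,51,1/k)[::-1];ys=np.arange(-32,33,1/k)[::-1]
    T=c['pose'];X,Y=np.meshgrid(xs,ys,indexing='ij')
    P=s+X[...,None]*ux/1e3+Y[...,None]*uy/1e3
    q=(P-T[:3,3])@T[:3,:3];m=q[...,:2]/q[...,2:];m=m*(1+c['k1']*(m**2).sum(-1,keepdims=True))
    r=cv2.remap(im,(c['fx']*m[...,0]+c['cx']).astype(np.float32),(c['fy']*m[...,1]+c['cy']).astype(np.float32),cv2.INTER_CUBIC)
    for g in range(-80,51,10): cv2.line(r,(0,int((50-g)*k)),(390,int((50-g)*k)),(0,0,255) if g==0 else (90,90,200),1)
    for g in range(-30,31,10): cv2.line(r,(int((33-g)*k),0),(int((33-g)*k),786),(0,0,255) if g==0 else (90,90,200),1)
    return r[:590]*1
a=rect('t0');b=rect('s0')
cv2.imwrite('pics/r.png',cv2.convertScaleAbs(np.hstack([a,b]),alpha=1.3))
E
```

```text
(no output)
```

View pics/r.png

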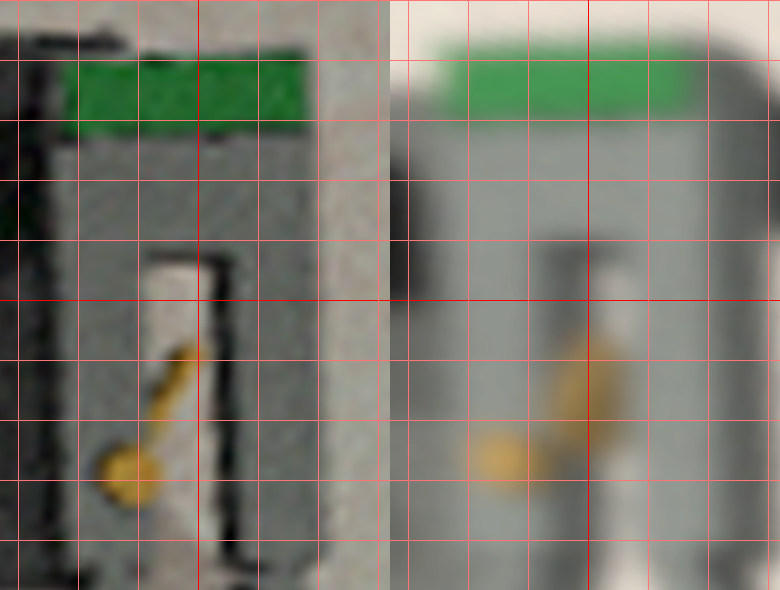

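Rectified: the slot end is at +7.5 mm, the pivot at about (-29,+11) mm, and the slot centre about +1 mm. That puts the seat at about (0.5356, -0.2661) with yaw about 5.5°. I'll go 4 mm up, 2 mm right, then into the flare.

Request:
{"fn": "send_rows", "kwargs": {"moves": [{"x": 0,"y": -2,"z": 4,"wx": 0,"wy": 0,"wz": -1,"claw": 1},{"x": 8,"y": -1.2,"z": 4,"wx": 0,"wy": 0,"wz": -1,"claw": 1},{"x": 18,"y": -0.2,"z": 4,"wx": 0,"wy": 0,"wz": -1,"claw": 1},{"x": 28,"y": 0.7,"z": 4,"wx": 0,"wy": 0,"wz": -1,"claw": 1},{"x": 38,"y": 1.7,"z": 4,"wx": 0,"wy": 0,"wz": -1,"claw": 1},{"x": 48,"y": 2.6,"z": 4,"wx": 0,"wy": 0,"wz": -1,"claw": 1},{"x": 58,"y": 3.6,"z": 4,"wx": 0,"wy": 0,"wz": -1,"claw": 1},{"x": 66,"y": 4.4,"z": 4,"wx": 0,"wy": 0,"wz": -1,"claw": 1},{"x": 74,"y": 5.1,"z": 4,"wx": 0,"wy": 0,"wz": -1,"claw": 1},{"x": 80,"y": 5.7,"z": 4,"wx": 0,"wy": 0,"wz": -1,"claw": 1},{"x": 80,"y": 5.7,"z": 4,"wx": 0,"wy": 0,"wz": -1,"claw": 1},{"x": 80,"y": 5.7,"z": 4,"wx": 0,"wy": 0,"wz": -1,"claw": 1}]}}

```text
clock: 10.65
tcp_pos: [0.4849, -0.2726, 0.2345]
ee_rot: [3.141, -0.175, -3.048]
contact_force: [-0.8, -0.4, -1.4]
width: 0.242
gripper_force: 60.0
```

```bash
python3 - <<'E'
from h import *
s=arm.state();print(s['tcp_pos'],s['ee_rot'],s['contact_force'])
y=np.radians(5.5);d=s['tcp_pos']-[.5356,-.2661,.185];print(d@[np.cos(y),np.sin(y),0],d@[-np.sin(y),np.cos(y),0])
snap('side','s6')
q=cv2.resize(load('s6')[0][255:375,290:410],None,fx=5,fy=5,interpolation=cv2.INTER_CUBIC);cv2.imwrite('pics/m6.png',q)
E
```

```text
[ 0.48487145 -0.27264063  0.23453134] [ 3.14089363 -0.1754784  -3.04799459] [-0.75091343 -0.41719889 -1.38077889]
-0.05112190047587987 -0.0016484056827178618
```

View pics/m6.png

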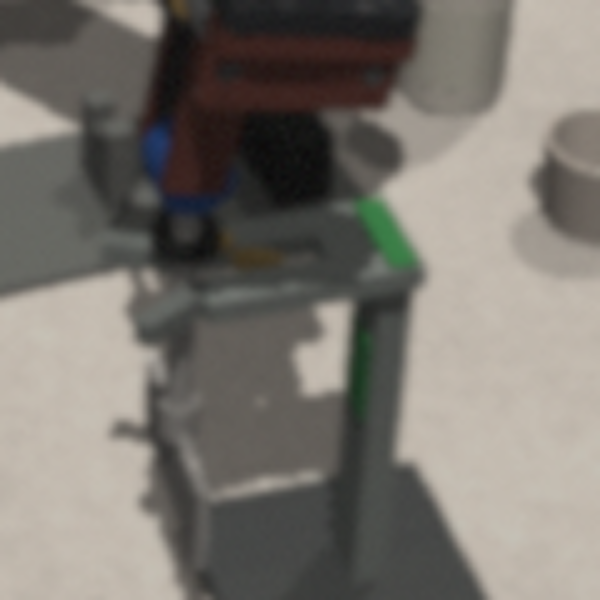

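The collar (187,238) is between the prongs and above the fork. I'll correct 1.5 mm laterally and advance while watching the force.

Request:
{"fn": "send_rows", "kwargs": {"moves": [{"x": 0,"y": 1.5,"z": 0,"wx": 0,"wy": 0,"wz": 0,"claw": 1},{"x": 4,"y": 1.9,"z": 0,"wx": 0,"wy": 0,"wz": 0,"claw": 1},{"x": 8,"y": 2.3,"z": 0,"wx": 0,"wy": 0,"wz": 0,"claw": 1},{"x": 12,"y": 2.7,"z": 0,"wx": 0,"wy": 0,"wz": 0,"claw": 1},{"x": 15,"y": 3,"z": 0,"wx": 0,"wy": 0,"wz": 0,"claw": 1},{"x": 15,"y": 3,"z": 0,"wx": 0,"wy": 0,"wz": 0,"claw": 1},{"x": 15,"y": 3,"z": 0,"wx": 0,"wy": 0,"wz": 0,"claw": 1}]}}

```text
clock: 11.28
tcp_pos: [0.5, -0.2695, 0.2346]
ee_rot: [3.141, -0.175, -3.048]
contact_force: [-0.1, -0.4, -1.6]
width: 0.244
gripper_force: 60.0
```

```bash
cat > st.py <<'E'
from h import *
s=arm.state();y=np.radians(5.5);d=s['tcp_pos']-[.5356,-.2661,.185];R=np.array([[np.cos(y),np.sin(y),0],[-np.sin(y),np.cos(y),0],[0,0,1]])
print(s['clock'],'stand frame mm',(R@d*1e3).round(1),'F',(R@s['contact_force']).round(1),'M',(R@s['wrist_torque']).round(2),s['gripper_force'])
E
python3 st.py
```

```text
11.2833 stand frame mm [-35.7  -0.   49.6] F [-0.1 -0.4 -1.6] M [ 0.   -0.2  -0.05] 59.99930262565613
```

Request:
{"fn": "send_rows", "kwargs": {"moves": [{"x": 4,"y": 0.4,"z": 0,"wx": 0,"wy": 0,"wz": 0,"claw": 1},{"x": 8,"y": 0.8,"z": 0,"wx": 0,"wy": 0,"wz": 0,"claw": 1},{"x": 12,"y": 1.2,"z": 0,"wx": 0,"wy": 0,"wz": 0,"claw": 1},{"x": 16,"y": 1.5,"z": 0,"wx": 0,"wy": 0,"wz": 0,"claw": 1},{"x": 20,"y": 1.9,"z": 0,"wx": 0,"wy": 0,"wz": 0,"claw": 1},{"x": 20,"y": 1.9,"z": 0,"wx": 0,"wy": 0,"wz": 0,"claw": 1}]}}

```text
clock: 11.78
tcp_pos: [0.5205, -0.268, 0.2345]
ee_rot: [-3.142, -0.175, -3.048]
contact_force: [-1.5, -2.7, -2.7]
width: 0.241
gripper_force: 60.0
```

```bash
python3 st.py
```

```text
11.7833 stand frame mm [-15.3  -0.4  49.5] F [-1.7 -2.6 -2.7] M [-0.67  0.22  0.15] 60.00204920768738
```

Request:
{"fn": "send_rows", "kwargs": {"moves": [{"x": 4,"y": 0.4,"z": 0,"wx": 0,"wy": 0,"wz": 0,"claw": 1},{"x": 8,"y": 0.8,"z": 0,"wx": 0,"wy": 0,"wz": 0,"claw": 1},{"x": 12,"y": 1.2,"z": 0,"wx": 0,"wy": 0,"wz": 0,"claw": 1},{"x": 14,"y": 1.4,"z": 0,"wx": 0,"wy": 0,"wz": 0,"claw": 1},{"x": 15,"y": 1.4,"z": 0,"wx": 0,"wy": 0,"wz": 0,"claw": 1},{"x": 15,"y": 1.4,"z": 0,"wx": 0,"wy": 0,"wz": 0,"claw": 1},{"x": 15,"y": 1.4,"z": 0,"wx": 0,"wy": 0,"wz": 0,"claw": 1}]}}

```text
clock: 12.37
tcp_pos: [0.5347, -0.2657, 0.2344]
ee_rot: [3.14, -0.175, -3.048]
contact_force: [-1.7, 0.8, -1.6]
width: 0.24
gripper_force: 60.0
```

```bash
python3 st.py
```

```text
12.3667 stand frame mm [-0.9  0.5 49.4] F [-1.6  0.9 -1.6] M [0.29 0.32 0.01] 59.99948501586914
```

```bash
cat > gate.py <<'E'
from h import *
import sys
snap('side',sys.argv[1])
for n in('s0','s5',sys.argv[1]):
    im=load(n)[0];k=im[285:325,315:370].astype(int);m=(k[...,2]-k[...,0]>35)&(k[...,2]>k[...,1]+5)
    print(n)
    for r in range(12,26): print(''.join('#' if v else '.' for v in m[r]))
E
python3 gate.py s7
```

```text
s0
.......................................................
.......................................................
.......................................................
.......................................................
.................####..................................
.................####..................................
.................####..................................
..................###..................................
......................########.........................
......................#########........................
......................########.........................
.......................................................
.......................................................
.......................................................
s5
.......................................................
.......................................................
.......................................................
.......................................................
.................####..................................
................#####.........
[... 560 characters left out ...]
............................
.......................................................
.......................................................
.................###...................................
.................####..................................
.................####..................................
..................###..................................
......................#########........................
......................#########........................
......................########.........................
.......................................................
.......................................................
.......................................................
```

The gate pixels match the closed state exactly, so the shaft is behind it. Lowering until the collar seats.

Request:
{"fn": "send_rows", "kwargs": {"moves": [{"x": -0.5,"y": -0.5,"z": -2,"wx": 0,"wy": 0,"wz": 0,"claw": 1},{"x": -0.5,"y": -0.5,"z": -4,"wx": 0,"wy": 0,"wz": 0,"claw": 1},{"x": -0.5,"y": -0.5,"z": -6,"wx": 0,"wy": 0,"wz": 0,"claw": 1},{"x": -0.5,"y": -0.5,"z": -6,"wx": 0,"wy": 0,"wz": 0,"claw": 1},{"x": -0.5,"y": -0.5,"z": -6,"wx": 0,"wy": 0,"wz": 0,"claw": 1}]}}

```text
clock: 12.83
tcp_pos: [0.5345, -0.2668, 0.2285]
ee_rot: [3.141, -0.175, -3.048]
contact_force: [-0.2, 0.4, -2.4]
width: 0.246
gripper_force: 60.0
```

```bash
python3 st.py
```

```text
12.8333 stand frame mm [-1.1 -0.6 43.5] F [-0.1  0.4 -2.4] M [ 0.01 -0.05  0.03] 59.999114871025085
```

Request:
{"fn": "send_rows", "kwargs": {"moves": [{"x": 0,"y": 0,"z": -1,"wx": 0,"wy": 0,"wz": 0,"claw": 1},{"x": 0,"y": 0,"z": -2,"wx": 0,"wy": 0,"wz": 0,"claw": 1},{"x": 0,"y": 0,"z": -2,"wx": 0,"wy": 0,"wz": 0,"claw": 1},{"x": 0,"y": 0,"z": -2,"wx": 0,"wy": 0,"wz": 0,"claw": 1}]}}

```text
clock: 13.17
tcp_pos: [0.5345, -0.2667, 0.2266]
ee_rot: [3.141, -0.175, -3.048]
contact_force: [-0.5, 1.1, -1.8]
width: 0.243
gripper_force: 60.0
```

```bash
python3 st.py
```

```text
13.1667 stand frame mm [-1.1 -0.5 41.6] F [-0.4  1.1 -1.8] M [-0.   -0.14 -0.03] 59.999152421951294
```

Continue in 1–2 mm steps.

Request:
{"fn": "send_rows", "kwargs": {"moves": [{"x": 0,"y": 0,"z": -1,"wx": 0,"wy": 0,"wz": 0,"claw": 1},{"x": 0,"y": 0,"z": -1.5,"wx": 0,"wy": 0,"wz": 0,"claw": 1},{"x": 0,"y": 0,"z": -1.5,"wx": 0,"wy": 0,"wz": 0,"claw": 1},{"x": 0,"y": 0,"z": -1.5,"wx": 0,"wy": 0,"wz": 0,"claw": 1}]}}

```text
clock: 13.5
tcp_pos: [0.5345, -0.2667, 0.2251]
ee_rot: [3.141, -0.175, -3.048]
contact_force: [-0.8, 0.4, -1.2]
width: 0.247
gripper_force: 60.0
```

Request:
{"fn": "send_rows", "kwargs": {"moves": [{"x": 0,"y": 0,"z": -1,"wx": 0,"wy": 0,"wz": 0,"claw": 1},{"x": 0,"y": 0,"z": -1.5,"wx": 0,"wy": 0,"wz": 0,"claw": 1},{"x": 0,"y": 0,"z": -1.5,"wx": 0,"wy": 0,"wz": 0,"claw": 1},{"x": 0,"y": 0,"z": -1.5,"wx": 0,"wy": 0,"wz": 0,"claw": 1}]}}

```text
clock: 13.83
tcp_pos: [0.5344, -0.2667, 0.2236]
ee_rot: [3.141, -0.175, -3.048]
contact_force: [-1.1, 0.3, -1.7]
width: 0.246
gripper_force: 60.0
```

Request:
{"fn": "send_rows", "kwargs": {"moves": [{"x": 0,"y": 0,"z": -1,"wx": 0,"wy": 0,"wz": 0,"claw": 1},{"x": 0,"y": 0,"z": -1.5,"wx": 0,"wy": 0,"wz": 0,"claw": 1},{"x": 0,"y": 0,"z": -1.5,"wx": 0,"wy": 0,"wz": 0,"claw": 1},{"x": 0,"y": 0,"z": -1.5,"wx": 0,"wy": 0,"wz": 0,"claw": 1}]}}

```text
clock: 14.17
tcp_pos: [0.5344, -0.2667, 0.2221]
ee_rot: [3.141, -0.175, -3.048]
contact_force: [0.2, -0.3, -1.3]
width: 0.244
gripper_force: 60.0
```

Request:
{"fn": "send_rows", "kwargs": {"moves": [{"x": 0,"y": 0,"z": -1,"wx": 0,"wy": 0,"wz": 0,"claw": 1},{"x": 0,"y": 0,"z": -1,"wx": 0,"wy": 0,"wz": 0,"claw": 1},{"x": 0,"y": 0,"z": -1,"wx": 0,"wy": 0,"wz": 0,"claw": 1},{"x": 0,"y": 0,"z": -1,"wx": 0,"wy": 0,"wz": 0,"claw": 1}]}}

```text
clock: 14.5
tcp_pos: [0.5344, -0.2667, 0.2211]
ee_rot: [3.141, -0.175, -3.048]
contact_force: [0.4, 1.0, -2.4]
width: 0.246
gripper_force: 60.0
```

Request:
{"fn": "send_rows", "kwargs": {"moves": [{"x": 0,"y": 0,"z": -1,"wx": 0,"wy": 0,"wz": 0,"claw": 1},{"x": 0,"y": 0,"z": -1.5,"wx": 0,"wy": 0,"wz": 0,"claw": 1},{"x": 0,"y": 0,"z": -1.5,"wx": 0,"wy": 0,"wz": 0,"claw": 1},{"x": 0,"y": 0,"z": -1.5,"wx": 0,"wy": 0,"wz": 0,"claw": 1}]}}

```text
clock: 14.83
tcp_pos: [0.5344, -0.2669, 0.221]
ee_rot: [3.14, -0.174, -3.048]
contact_force: [-3.4, 2.2, 7.3]
width: 0.247
gripper_force: 60.0
```

Request:
{"fn": "send_rows", "kwargs": {"moves": [{"x": 0,"y": 0,"z": -1,"wx": 0,"wy": 0,"wz": 0,"claw": 1},{"x": 0,"y": 0,"z": -1,"wx": 0,"wy": 0,"wz": 0,"claw": 1},{"x": 0,"y": 0,"z": -1,"wx": 0,"wy": 0,"wz": 0,"claw": 1},{"x": 0,"y": 0,"z": -1,"wx": 0,"wy": 0,"wz": 0,"claw": 1}]}}

```text
clock: 15.17
tcp_pos: [0.5345, -0.2669, 0.221]
ee_rot: [3.14, -0.174, -3.048]
contact_force: [-3.7, 4.0, 13.8]
width: 0.248
gripper_force: 60.0
```

The collar is seated: Fz rises at TCP z = 0.221. I'll relax the press, soften the grip and open.

Request:
{"fn": "send_rows", "kwargs": {"moves": [{"x": 0,"y": 0,"z": 2,"wx": 0,"wy": 0,"wz": 0,"claw": 1},{"x": 0,"y": 0,"z": 2,"wx": 0,"wy": 0,"wz": 0,"claw": 1},{"x": 0,"y": 0,"z": 2,"wx": 0,"wy": 0,"wz": 0,"claw": 1}]}}

```text
clock: 15.42
tcp_pos: [0.5344, -0.2668, 0.221]
ee_rot: [3.141, -0.175, -3.048]
contact_force: [-1.3, 1.5, 4.1]
width: 0.25
gripper_force: 60.0
```

Request:
{"fn": "send_rows", "kwargs": {"newtons": 3, "moves": [{"x": 0,"y": 0,"z": 0,"wx": 0,"wy": 0,"wz": 0,"claw": 1},{"x": 0,"y": 0,"z": 0,"wx": 0,"wy": 0,"wz": 0,"claw": 1},{"x": 0,"y": 0,"z": 0,"wx": 0,"wy": 0,"wz": 0,"claw": 1},{"x": 0,"y": 0,"z": 0,"wx": 0,"wy": 0,"wz": 0,"claw": 0.45},{"x": 0,"y": 0,"z": 0,"wx": 0,"wy": 0,"wz": 0,"claw": 0.4},{"x": 0,"y": 0,"z": 0,"wx": 0,"wy": 0,"wz": 0,"claw": 0.3},{"x": 0,"y": 0,"z": 0,"wx": 0,"wy": 0,"wz": 0,"claw": 0.1},{"x": 0,"y": 0,"z": 0,"wx": 0,"wy": 0,"wz": 0,"claw": -0.2},{"x": 0,"y": 0,"z": 0,"wx": 0,"wy": 0,"wz": 0,"claw": -0.2},{"x": 0,"y": 0,"z": 0,"wx": 0,"wy": 0,"wz": 0,"claw": -0.2}]}}

```text
clock: 16.25
tcp_pos: [0.5344, -0.2668, 0.2206]
ee_rot: [3.141, -0.175, -3.048]
contact_force: [0.2, 0.8, 0.2]
width: 0.59
gripper_force: 0.0
```

Request:
{"fn": "send_rows", "kwargs": {"moves": [{"x": 0,"y": 0,"z": 10,"wx": 0,"wy": 0,"wz": 0,"claw": -0.2},{"x": 0,"y": 0,"z": 25,"wx": 0,"wy": 0,"wz": 0,"claw": -0.2},{"x": 0,"y": 0,"z": 45,"wx": 0,"wy": 0,"wz": 0,"claw": -0.2},{"x": 0,"y": 0,"z": 70,"wx": 0,"wy": 0,"wz": 0,"claw": -0.2},{"x": 0,"y": 0,"z": 95,"wx": 0,"wy": 0,"wz": 0,"claw": -0.2},{"x": -20,"y": 20,"z": 120,"wx": 0,"wy": 0,"wz": 0,"claw": -0.2},{"x": -45,"y": 60,"z": 130,"wx": 0,"wy": 0,"wz": 0,"claw": -0.2},{"x": -60,"y": 95,"z": 130,"wx": 0,"wy": 0,"wz": 0,"claw": -0.2},{"x": -60,"y": 130,"z": 130,"wx": 0,"wy": 0,"wz": 0,"claw": -0.2},{"x": -60,"y": 140,"z": 130,"wx": 0,"wy": 0,"wz": 0,"claw": -0.2},{"x": -60,"y": 140,"z": 130,"wx": 0,"wy": 0,"wz": 0,"claw": -0.2},{"x": -60,"y": 140,"z": 130,"wx": 0,"wy": 0,"wz": 0,"claw": -0.2}]}}

```text
clock: 17.25
tcp_pos: [0.4746, -0.1271, 0.3513]
ee_rot: [3.141, -0.174, -3.047]
contact_force: [1.1, -0.7, 1.1]
width: 0.597
gripper_force: 0.0
```

```bash
python3 gate.py s8 | tail -10; python3 - <<'E'
from h import *
im,c=snap('top','t8');im2,c2=load('s8')
def blue(im,r):
    y0,y1,x0,x1=r;k=im[y0:y1,x0:x1].astype(int);m=(k[...,0]-k[...,2]>40);v,u=np.nonzero(m);return len(u),u.mean()+x0,v.mean()+y0,u.min()+x0,u.max()+x0,v.min()+y0,v.max()+y0
a=blue(load('t8')[0],(180,260,430,510));b=blue(im2,(230,330,310,400));print(a,b)
print(tri(c,a[1:3],c2,b[1:3]),'expected hub near',[.5356,-.2661,.221],proj(c,[.5356,-.2661,.221]),proj(c2,[.5356,-.2661,.221]))
E
```

```text
.................####..................................
.................####..................................
.................####..................................
..................###..................................
......................########.........................
......................########.........................
......................#######..........................
.......................................................
.......................................................
.......................................................<stdin>:4: RuntimeWarning: Mean of empty slice.
  ret = ret.dtype.type(ret / rcount)
Traceback (most recent call last):
ValueError: zero-size array to reduction operation minimum which has no identity
```

```bash
python3 - <<'E'
from h import *
for n,r,P in(('t8',(170,260,430,510),0),('s8',(230,330,310,400),0)):
    im,c=load(n);y0,y1,x0,x1=r;k=im[y0:y1,x0:x1].astype(int);m=(k[...,0]-k[...,2]>15)&(k[...,0]>k[...,1]*1.2);v,u=np.nonzero(m)
    print(n,len(u),len(u) and (u.mean()+x0,v.mean()+y0,u.min()+x0,u.max()+x0,v.min()+y0,v.max()+y0),proj(c,[.5356,-.2661,.221]),proj(c,[.5356,-.2661,.236]))
    # steel shaft in side view: brightest/darkest columns below fork
E
```

```text
t8 0 0 [471.71228484 209.67851465] [474.32620489 208.14392276]
s8 515 (np.float64(365.7883495145631), np.float64(265.80776699029127), np.int64(343), np.int64(392), np.int64(230), np.int64(299)) [350.24600051 289.29437076] [350.72204679 282.74402565]
```

Request:
{"fn": "send_rows", "kwargs": {"moves": [{"x": 0,"y": 30,"z": 0,"wx": 0,"wy": 0,"wz": 0,"claw": -0.2},{"x": 0,"y": 60,"z": 0,"wx": 0,"wy": 0,"wz": 0,"claw": -0.2},{"x": 0,"y": 95,"z": 0,"wx": 0,"wy": 0,"wz": 0,"claw": -0.2},{"x": 0,"y": 130,"z": 0,"wx": 0,"wy": 0,"wz": 0,"claw": -0.2},{"x": 0,"y": 150,"z": 0,"wx": 0,"wy": 0,"wz": 0,"claw": -0.2},{"x": 0,"y": 150,"z": 0,"wx": 0,"wy": 0,"wz": 0,"claw": -0.2},{"x": 0,"y": 150,"z": 0,"wx": 0,"wy": 0,"wz": 0,"claw": -0.2}]}}

```text
clock: 17.93
tcp_pos: [0.4748, 0.0224, 0.3505]
ee_rot: [-3.141, -0.175, -3.049]
contact_force: [0.5, 0.5, -0.5]
width: 0.601
gripper_force: 0.0
```

```bash
python3 - <<'E'
from h import *
snap('top','t9');snap('side','s9');P={}
for n,r in(('t9',(170,260,430,510)),('s9',(255,310,330,372))):
    im,c=load(n);y0,y1,x0,x1=r;k=im[y0:y1,x0:x1].astype(int);m=(k[...,0]-k[...,2]>15)&(k[...,0]>k[...,1]*1.2)
    q,_,st,ce=cv2.connectedComponentsWithStats(m.astype(np.uint8));print(n,proj(c,[.5356,-.2661,.221]))
    for i in range(1,q):
        if st[i,4]>15: print(st[i],ce[i]+[x0,y0]); P[n]=(c,ce[i]+[x0,y0])
if len(P)==2: print(tri(*P['t9'],*P['s9']))
im=load('s9')[0].mean(2)
d=im-load('s0')[0].mean(2)
for v in range(316,366,7): print(v,im[v,335:372].astype(int))
E
```

```text
t9 [471.71228484 209.67851465]
[ 35  31  16  16 203] [473.09359606 208.14778325]
s9 [350.24600051 289.29437076]
[ 13  24  19  22 286] [352.         289.09090909]
(array([ 0.53832312, -0.26821831,  0.22281588]), np.float64(5.2405840320277105e-05))
316 [ 78  76  75  73  74  75  78  78  81  85  91  95  93  85  73  65  64  72
  96 125 147 154 157 153 136 104  66  45  37  39  41  44  48  48  48  56
  86]
323 [175 176 176 175 174 175 175 174 175 174 172 167 153 122  87  69  72  94
 130 160 171 173 170 154 121  74  43  41  49  56  63  68  69  70  73  89
 123]
330 [175 175 175 175 175 172 162 136  96  76  93 113 118 102  90  89  97 118
 147 166 172 172 165 138  94  50  37  41  49  60  67  69  71  71  82 112
 144]
337 [125 119 116 108  97  90  81  69  58  58  68  83  97 103 103 103 102  98
  93  87  87  87  81  69  51  41  39  46  57  65  69  69  71  77 100 136
 162]
344 [155 151 142 128 112  97  89  82  71  58  51  54  59  68  82  97 107 102
  92  88  87  84  76  60  50  48  48  55  63  68  70  71  75  95 131 160
 171]
351 [ 98 100 103 111 116 110  96  88  85  80  73  64  57  57  56  56  62  78
  96 104  93  71  53  49  47  48  53  60  69  70  72  71  71  69  67  66
  67]
358 [66 67 65 66 67 66 66 67 63 56 46 38 37 42 49 54 55 59 66 76 79 71 55 50
 46 49 58 66 71 72 73 72 70 68 67 66 65]
365 [56 58 59 63 66 67 66 67 68 66 65 59 48 42 38 40 45 57 71 81 75 61 53 49
 50 55 63 69 71 72 71 70 68 67 67 67 67]
```

```bash
python3 -c "
from workcell import arm
print(arm.job_done())"
```

```text
the job is handed in; nothing more can be done
None
```

I handed the job in at about 18 s: the blue-hubbed paddle hangs by its collar in the green-tagged stand, gate closed, and the arm is clear. The last camera check put the hub about 3 mm from the seat's axis and 38 mm above the fork. In the eased grip it stuck about 10° off plumb, so I took that out by tilting the tool after regripping; no verdict came back.

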